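# Load a colour jar into the guarded jar mixer

### The job

The colour in the tall jar has settled. Swing the clear guard of the jar mixer up until it stands upright, stand the tall jar upright in the mixer's round holder and let go of it, then swing the guard back down until it is fully shut.

Things in the scene. Friction and masses are not known exactly. Their poses are not given: they have to be found in the camera images.
- jar_center (a point): Centre (half-way up) of the tall jar: closed, cream with a black screw lid, 44 mm in diameter, 72 mm tall, 0.15 kg, upright on the table; z up through the lid. The only loose jar taller than wide: its neighbours are squat jars (58 mm wide, 32 mm tall) and a slim white bottle (28 mm wide, 100 mm tall).
- holder (a point): Floor centre of the round black holder (58 mm wide inside, 12 mm deep, wall 5 mm) on the fixed white mixer (200 x 180 mm), 50 mm above the table. A jar in it has its centre 36 mm above this point. z up; x points from the mixer's handle side to the guard's hinge, on the left seen from the robot. The hinge axis is parallel to y, 80 mm along +x and 4 mm below this point.
- guard_handle (a point): Middle of the guard's handle: a round steel bar 10 mm thick, 110 mm long, parallel to the hinge, 55 mm clear of the guard's sloping front. Guard shut: 169 mm in front (-x of the holder) of the hinge axis and 114 mm above it. It swings with the guard up and over towards the hinge side: upright, it is 114 mm beyond the hinge axis and 169 mm above it.
- guard (a joint): Opening angle of the mixer's clear hood-shaped guard (150 x 150 mm, 95 mm high, grey edges): 0 shut, 1.57 upright, 1.75 its stop. Starts shut or up to 0.2 rad ajar. The stiff hinge keeps the guard at any angle where it is left; about 4 N at the handle moves it.
There are look-alikes about, which are no part of the job. What is shaped like the part that bears jar_center but brown or green is not meant.

How it is judged:
On the way, in this order (a step that is already met when the one before it is completed fails the run):
1. the guard is swung up (value of joint guard above 1.2 rad), for 0.2 s.
2. the tall jar stands in the holder, let go, with the guard up (horizontal distance between jar_center and holder below 0.012 m and z of jar_center in the frame of holder between 0.03 and 0.041 m and angle between jar_center's own z axis and vertical below 0.17 rad and value of joint guard above 1 rad and contact force between the fingers and tall_jar below 0.1 N), for 0.2 s.
At the end, for the whole second after the job is handed in: The guard is shut (within 0.06 rad, about 12 mm at the handle) and the tall jar stands upright (within 10 degrees) and at rest on the floor of the holder, its centre within 12 mm of the holder's axis and 30 to 41 mm above the holder's floor (horizontal distance between jar_center and holder below 0.012 m and z of jar_center in the frame of holder between 0.03 and 0.041 m and angle between jar_center's own z axis and vertical below 0.17 rad and value of joint guard below 0.06 rad and linear speed of tall_jar below 0.02 m/s); the robot touches nothing.
It also fails if it takes over 72 s, if anything falls off the work surface, if the arm or the gripper's body presses on something with over 40 N, if the wrist force passes 120 N, or if a joint passes its speed limit or range.

### The arm

A 7-joint arm with a two-finger parallel gripper is mounted at the origin on the work surface. World frame = base frame: x ahead of the robot, y to its left, z up, the work surface at z = 0. Lengths are in m, angles in rad, forces in N, time in s.
With the tool pointing down it reaches from about 0.4 to 0.85 m from the base axis. Payload 10.4 kg.
Tool frame: the origin (TCP) lies at the very end of the fingers, on their centre line; the grasp point (between the pads) lies 19 mm behind it (robot.pinch_z is the distance from the TCP to the grasp point, in m); y points along the fingers, z is the direction in which the jaws open and shut, and the axes are right-handed (so a half turn about y gives the same grasp; the last joint's range is limited). The gripper opens to 87 mm and grips with 3 to 60 N. Pads are 19 mm wide; open, the fingers measure 117 mm over their backs; the gripper's body (75 mm by 190 mm) begins 51 mm behind the grasp point.
Start: joints at [1.247, 0.332, -0.065, 1.46, 0.022, 1.35, -0.088], TCP at [0.185, -0.597, 0.223] pointing down, gripper open.
Joint ranges: [-2.6, 2.6], [-0.5, 2.12], [-1.47, 1.34], [0.16, 2.42], [-1.27, 4.41], [0.06, 2.06], [-2.6, 2.6]. Speed limits (rad/s): [2.22, 2.22, 2.79, 2.79, 3.14, 3.14, 3.14].

### API

Orientations are given as [roll, pitch, yaw] about the fixed x, y, z axes, in that order (R = Rz(yaw) Ry(pitch) Rx(roll)).
In Python, from plant import robot gives the robot as it stands.
- The arm moves only by the shell command python3 -m inch 'ROWS' [FORCE]. ROWS is JSON, a list of rows, each an object of numbers: "x", "y", "z": the shift along the world's x, y, z in cm; "wx", "wy", "wz": the turn, a rotation vector about the world's x, y, z in rad; "jaw": the gripper's target within -1 to 1 (fully open at 1, half-way at 0, shut at -1). In form: [{"x": .., "y": .., "z": .., "wx": .., "wy": .., "wz": .., "jaw": ..}, ...]. A call has 1 to 12 rows; each row is the pose to reach, as a shift and turn from the pose measured when the call began; what a row does not reach only later rows make up. A row lasts 1/10 s, in which the tool goes at most 50 mm and 8.59 degrees, less where a joint would pass 70% of its speed; a pose out of reach is approached as far as the arm can. A call with a gripper value outside its range is refused whole. The fingers move at their own pace and stop on an object; FORCE is the grip in N (left out, the last holds). Time passes only in rows, so rows that repeat a pose let the fingers close. It gives the time, the measured TCP pose, the force and the opening at its end, in the units of the state.
- robot.observe(): the state, without advancing time (a new reading comes with each control period).
- robot.get_image(name): name is "scene" or "top" or "wrist"; returns a dict with "frame" (480x640x3 uint8, blue, green, red), "fx", "fy", "cx", "cy" (pixels), "T" (4x4, takes a point from camera to world coordinates); the wrist camera has in their place "tool_from_camera" (4x4, takes a point from camera to tool coordinates, whose origin is the TCP and whose axes are the tool frame's). Camera axes: x right, y down, z forward; pixel columns grow to the right and rows downward; lengths in m; the calibration is good to about 2 mm. A picture is of the moment at which its call begins: read the wrist's pose just before it. There is no depth.
- robot.close_job(): hands the job in, once; it reports no verdict.
Trained networks look in a picture, given as the dict that the camera call returned (one of the last four; its "shot" number tells which), for a name from the list of things; names that differ only in an ending like _2 or _b are one class to them, and where a whole thing is asked for, a point or a joint stands for the part that bears it (a point fixed in the world has none). Each returns a list of dicts, best first, with "p" (0 to 1); they miss things now and then, are a little off and sometimes report something else, mostly with a low value. They report only what shows in the picture. A call takes as long as a camera call. They do not tell look-alikes from the thing itself.
- robot.spot_in(target, picture): "point" ([x, y, z] in m, in world coordinates, good to about 4 mm: the middle of the surface that is visible of it).
- robot.mark_of(target, picture): "point" ([x, y, z] in m, in world coordinates, good to about 4 mm: a listed point, or the origin of a listed thing).
The state is a dict: "time": time; "joint_pos": joint angles; "joint_velocities": joint speeds; "joint_efforts": joint torques, N m; "eef_pos": TCP position; "orientation": TCP orientation; "ft_force": force on the tool from outside, world axes, zero at the start; "wrist_torque": the same for the moment, N m; "grip_width": finger opening in m.
Only numpy, scipy, OpenCV 4.12 (cv2) and the standard library are available. Lean on these libraries where they do the work, as an engineer would, in place of code of your own. Each camera call takes 0.05 s, during which the arm holds its last target. There are 200 camera calls.

## Working session

There is one attempt and no reset: what is moved stays moved. The work goes in short steps, Python scripts to look and compute and a shell command to move; the robot and the scene stay as the last step left them, time stands still between calls to the robot, and variables do not carry over. Pictures are saved under pics/ and viewed, about 8 in all and at most 12, crops included, and the job is handed in when it is done.

```bash
mkdir -p pics
cat > h.py <<'E'
from plant import robot
import numpy as np, cv2
np.set_printoptions(precision=4,suppress=True)
def look(c):
    s=robot.observe(); return robot.get_image(c),s
def proj(p,pic):
    T=np.linalg.inv(np.array(pic["T"])); q=T[:3,:3]@np.array(p)+T[:3,3]
    return [round(float(pic["fx"]*q[0]/q[2]+pic["cx"])),round(float(pic["fy"]*q[1]/q[2]+pic["cy"]))]
E
python3 - <<'E'
from h import *
s=robot.observe(); print({k:np.round(v,3) for k,v in s.items()}, robot.pinch_z)
for c in ["scene","top"]:
    p,_=look(c); cv2.imwrite(f"pics/{c}0.png",p["frame"]); print(c,np.array(p["T"])[:3,3],p["fx"])
    for n in ["jar_center","holder","guard_handle","guard"]:
        for f in ("spot_in","mark_of"):
            try:
                for r in getattr(robot,f)(n,p)[:5]: print(n,f,round(r["p"],2),np.array(r["point"]),proj(r["point"],p))
            except Exception as e: print(n,f,e)
E
```

```text
{'time': np.float64(0.0), 'joint_pos': array([ 1.247,  0.333, -0.065,  1.461,  0.022,  1.35 , -0.089]), 'joint_velocities': array([-0.001, -0.002, -0.   , -0.001, -0.001, -0.   ,  0.001]), 'joint_efforts': array([  0.   , -62.327,   0.025, -38.991,  -0.061,   0.04 ,   0.   ]), 'eef_pos': array([ 0.185, -0.597,  0.222]), 'orientation': array([-1.572, -0.   , -2.841]), 'ft_force': array([-0.773, -0.673, -0.792]), 'wrist_torque': array([-0.021,  0.02 , -0.005]), 'grip_width': np.float64(0.087)} 0.0187
scene [ 1.0454 -0.4012  0.7737] 476.35744554564405
jar_center spot_in 0.78 [ 0.4318 -0.2279  0.06  ] [240, 277]
jar_center spot_in 0.75 [ 0.471  -0.309   0.0583] [208, 307]
jar_center spot_in 0.7 [ 0.3864 -0.2968  0.0656] [199, 273]
jar_center spot_in 0.59 [ 0.4801 -0.4253  0.0647] [146, 333]
jar_center mark_of 0.91 [ 0.4655 -0.4251  0.0372] [147, 336]
jar_center mark_of 0.68 [ 0.3727 -0.2906  0.0378] [202, 276]
jar_center mark_of 0.66 [ 0.4173 -0.2229  0.0375] [241, 279]
jar_center mark_of 0.64 [ 0.4554 -0.3057  0.0347] [208, 308]
holder spot_in 0.61 [0.5312 0.1312 0.1105] [421, 232]
hold
[... 455 characters left out ...]
enter spot_in 0.66 [ 0.4188 -0.2206  0.0694] [403, 273]
jar_center spot_in 0.63 [ 0.3693 -0.2921  0.0745] [438, 296]
jar_center mark_of 0.91 [ 0.419  -0.2237  0.0355] [402, 274]
jar_center mark_of 0.82 [ 0.4679 -0.4272  0.0389] [495, 248]
jar_center mark_of 0.74 [ 0.3682 -0.2978  0.0403] [438, 296]
jar_center mark_of 0.71 [ 0.4555 -0.3034  0.0386] [438, 256]
holder spot_in 0.58 [0.4864 0.1468 0.1416] [222, 243]
holder spot_in 0.42 [ 0.4548 -0.3004  0.0746] [440, 255]
guard_handle spot_in 0.78 [0.4886 0.1659 0.1435] [212, 242]
guard_handle mark_of 0.9 [0.4818 0.0819 0.1714] [251, 243]
guard spot_in 0.62 [0.4886 0.1657 0.1441] [212, 242]
guard mark_of it knows: guard_handle, holder, jar_center
```

Run:
```python
import cv2,numpy as np
a=cv2.imread("pics/scene0.png"); b=cv2.imread("pics/top0.png")
cv2.imwrite("pics/a.png",np.vstack([np.hstack([cv2.resize(a,(400,300)),cv2.resize(b,(400,300))]),np.hstack([cv2.resize(a[240:390,100:300],(400,300)),cv2.resize(a[140:290,330:530],(400,300))])]))
```

```text
(no output)
```

View pics/a.png

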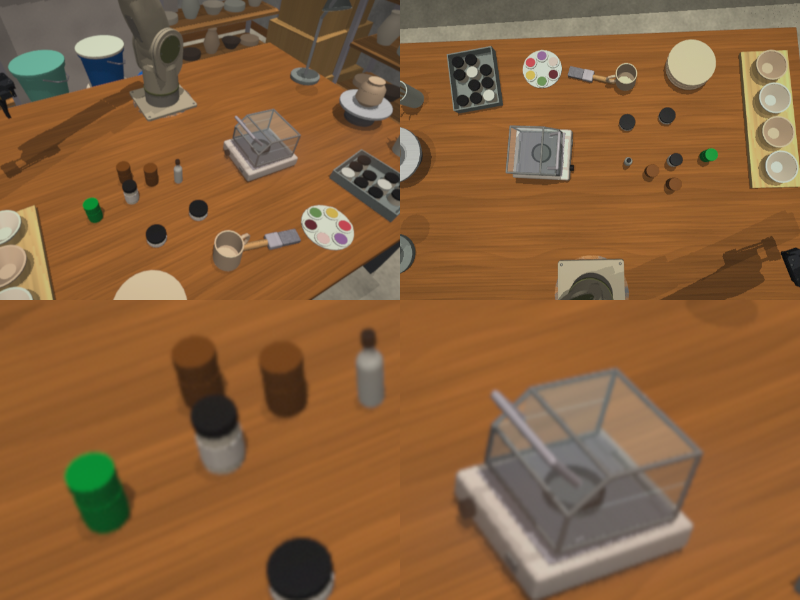

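The four tall, jar-shaped candidates in the scene image are:
- (240,277): brown.
- (202,276): brown.
- (147,336): green.
- (208,308): cream with a black lid. This is the one meant; the enlarged lower-left panel confirms its colour and shape. It stands at about (0.456, -0.304).

The mixer's guard is nearly shut, with the handle at about (0.484, 0.080, 0.172). I'll move above the handle and look from the wrist.

```bash
python3 -m inch '[{"x":2,"y":1,"z":4,"wz":-0.05},{"x":5,"y":3,"z":7,"wz":-0.1},{"x":8,"y":6,"z":8,"wz":-0.15},{"x":11,"y":10,"z":8,"wz":-0.2},{"x":14,"y":14,"z":8,"wz":-0.25},{"x":17,"y":18,"z":8,"wz":-0.3},{"x":20,"y":22,"z":8,"wz":-0.3},{"x":23,"y":26,"z":8,"wz":-0.3},{"x":25,"y":30,"z":8,"wz":-0.3},{"x":27,"y":34,"z":8,"wz":-0.3},{"x":29,"y":38,"z":8,"wz":-0.3},{"x":30,"y":42,"z":8,"wz":-0.3}]'
python3 -m inch '[{"y":4},{"y":8},{"y":12},{"y":16},{"y":20},{"y":24},{"y":24},{"y":24}]'
python3 - <<'E'
from h import *
from scipy.spatial.transform import Rotation as R
p,s=look("wrist"); T=np.eye(4);T[:3,:3]=R.from_euler("xyz",s["orientation"]).as_matrix();T[:3,3]=s["eef_pos"]
p2=dict(p);p2["T"]=T@np.array(p["tool_from_camera"]);print(p2["T"],s["eef_pos"],s["orientation"],s["joint_pos"])
cv2.imwrite("pics/w1.png",p["frame"])
for n in ["guard_handle","holder"]:
    for r in robot.mark_of(n,p)[:3]: print(n,r["p"],np.array(r["point"]),proj(r["point"],p2))
q,_=look("top"); cv2.imwrite("pics/t1.png",q["frame"])
for n in ["guard_handle","holder"]:
    for r in robot.mark_of(n,q)[:3]: print(n,r["p"],np.array(r["point"]))
E
```

```text
[[ 0.2961 -0.9196 -0.2581  0.2563]
 [-0.9552 -0.2852 -0.0795 -0.5754]
 [-0.0005  0.27   -0.9629  0.3833]
 [ 0.      0.      0.      1.    ]] [ 0.1852 -0.597   0.2226] [-1.5707  0.     -2.8408] [ 1.2474  0.3322 -0.0647  1.4601  0.0216  1.3499 -0.0885]
guard_handle 0.85 [0.4841 0.0837 0.1698]invalid input
invalid input
```

View pics/w1.png

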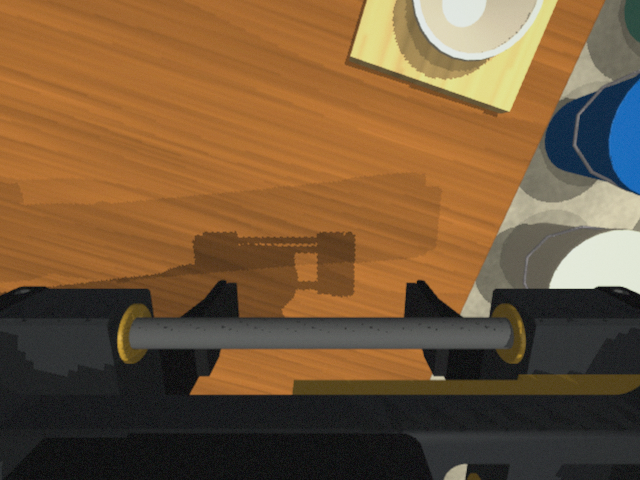

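The arm hasn't moved because the rows were refused, probably for missing keys. I'll write out every key.

```bash
python3 -m inch '[{"x":2,"y":1,"z":4,"wx":0,"wy":0,"wz":-0.05,"jaw":-0.1},{"x":5,"y":3,"z":7,"wx":0,"wy":0,"wz":-0.1,"jaw":-0.1},{"x":8,"y":6,"z":8,"wx":0,"wy":0,"wz":-0.15,"jaw":-0.1},{"x":11,"y":10,"z":8,"wx":0,"wy":0,"wz":-0.2,"jaw":-0.1},{"x":14,"y":14,"z":8,"wx":0,"wy":0,"wz":-0.25,"jaw":-0.1},{"x":17,"y":18,"z":8,"wx":0,"wy":0,"wz":-0.3,"jaw":-0.1},{"x":20,"y":22,"z":8,"wx":0,"wy":0,"wz":-0.3,"jaw":-0.1},{"x":23,"y":26,"z":8,"wx":0,"wy":0,"wz":-0.3,"jaw":-0.1},{"x":25,"y":30,"z":8,"wx":0,"wy":0,"wz":-0.3,"jaw":-0.1},{"x":27,"y":34,"z":8,"wx":0,"wy":0,"wz":-0.3,"jaw":-0.1},{"x":29,"y":38,"z":8,"wx":0,"wy":0,"wz":-0.3,"jaw":-0.1},{"x":30,"y":42,"z":8,"wx":0,"wy":0,"wz":-0.3,"jaw":-0.1}]'
```

```text
time: 2.3
eef_pos: [0.4862, -0.1748, 0.3025]
orientation: [-1.571, 0.0, -3.14]
ft_force: [0.3, 0.6, 0.0]
grip_width: 0.0391
```

```bash
python3 -m inch '[{"x":0,"y":4,"z":0,"wx":0,"wy":0,"wz":0,"jaw":-0.1},{"x":0,"y":8,"z":0,"wx":0,"wy":0,"wz":0,"jaw":-0.1},{"x":0,"y":12,"z":0,"wx":0,"wy":0,"wz":0,"jaw":-0.1},{"x":0,"y":16,"z":0,"wx":0,"wy":0,"wz":0,"jaw":-0.1},{"x":0,"y":20,"z":0,"wx":0,"wy":0,"wz":0,"jaw":-0.1},{"x":0,"y":23,"z":0,"wx":0,"wy":0,"wz":0,"jaw":-0.1},{"x":0,"y":25,"z":0,"wx":0,"wy":0,"wz":0,"jaw":-0.1},{"x":0,"y":25,"z":0,"wx":0,"wy":0,"wz":0,"jaw":-0.1}]'
cat >> h.py <<'E'
from scipy.spatial.transform import Rotation as R
def wrist():
    p,s=look("wrist"); T=np.eye(4);T[:3,:3]=R.from_euler("xyz",s["orientation"]).as_matrix();T[:3,3]=s["eef_pos"]
    p2=dict(p);p2["T"]=T@np.array(p["tool_from_camera"]); return p,p2,s
E
python3 - <<'E'
from h import *
p,p2,s=wrist(); print(s["eef_pos"],s["orientation"],s["joint_pos"]); cv2.imwrite("pics/w2.png",p["frame"])
for n in ["guard_handle","holder"]:
    for r in robot.mark_of(n,p)[:3]: print(n,r["p"],np.array(r["point"]),proj(r["point"],p2))
E
```

```text
time: 3.1
eef_pos: [0.4858, 0.0785, 0.3029]
orientation: [-1.572, 0.001, -3.135]
ft_force: [-0.2, -0.3, -0.1]
grip_width: 0.0393
[0.4858 0.0785 0.3029] [-1.5717  0.001  -3.1349] [ 0.3881  0.0417 -0.6526  1.6421  0.0249  1.4652 -1.8308]
guard_handle 0.82 [0.4885 0.0796 0.1717] [320, 236]
```

View pics/w2.png

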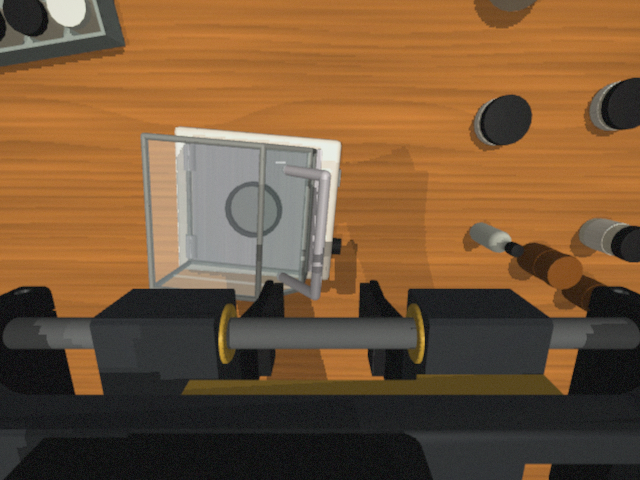

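The handle bar runs from (326,175) to (317,296), and the holder ring is centred at (253,209). I'll back-project these pixels.

```bash
cat >> h.py <<'E'
def ray(u,v,p2,z):
    T=np.array(p2["T"]); d=T[:3,:3]@np.array([(u-p2["cx"])/p2["fx"],(v-p2["cy"])/p2["fy"],1]); return T[:3,3]+d*(z-T[2,3])/d[2]
E
python3 - <<'E'
from h import *
p,p2,s=wrist()
a,b=ray(326,175,p2,.172),ray(317,296,p2,.172); print(a,b,np.linalg.norm(a-b),(a+b)/2)
for z in (.05,.062): print(ray(253,209,p2,z))
# base right edge, top edge (z~.046)
for u,v in [(340,143),(330,280),(177,129)]: print(ray(u,v,p2,.046))
t,_=look("top")
for n in ["holder","guard_handle"]:
    for r in robot.mark_of(n,t)[:3]: print(n,r["p"],np.array(r["point"]))
E
```

```text
[0.5421 0.0699 0.172 ] [0.4317 0.0778 0.172 ] 0.11071431705533066 [0.4869 0.0738 0.172 ]
[0.4933 0.1577 0.05  ]
[0.4953 0.1553 0.062 ]
[0.571  0.0518 0.046 ]
[0.3987 0.0623 0.046 ]
[0.5866 0.2421 0.046 ]
guard_handle 0.77 [0.4851 0.0805 0.1703]
```

The mixer is yawed by about -0.072 rad and the guard is about 0.07 rad ajar. I'll descend, align and grip the bar.

```bash
python3 -m inch '[{"x":0,"y":0,"z":-3,"wx":0,"wy":0,"wz":-0.08,"jaw":-0.1},{"x":0,"y":-0.1,"z":-6,"wx":0,"wy":0,"wz":-0.08,"jaw":-0.1},{"x":0,"y":-0.1,"z":-9,"wx":0,"wy":0,"wz":-0.08,"jaw":-0.1},{"x":0,"y":-0.1,"z":-12,"wx":0,"wy":0,"wz":-0.08,"jaw":-0.1},{"x":0,"y":-0.1,"z":-14,"wx":0,"wy":0,"wz":-0.08,"jaw":-0.1},{"x":0,"y":-0.1,"z":-15.1,"wx":0,"wy":0,"wz":-0.08,"jaw":-0.1},{"x":0,"y":-0.1,"z":-15.1,"wx":0,"wy":0,"wz":-0.08,"jaw":-0.1},{"x":0,"y":-0.1,"z":-15.1,"wx":0,"wy":0,"wz":-0.08,"jaw":-1},{"x":0,"y":-0.1,"z":-15.1,"wx":0,"wy":0,"wz":-0.08,"jaw":-1},{"x":0,"y":-0.1,"z":-15.1,"wx":0,"wy":0,"wz":-0.08,"jaw":-1},{"x":0,"y":-0.1,"z":-15.1,"wx":0,"wy":0,"wz":-0.08,"jaw":-1},{"x":0,"y":-0.1,"z":-15.1,"wx":0,"wy":0,"wz":-0.08,"jaw":-1}]' 20
python3 - <<'E'
from h import *
a0=.07;r=.2039;b=.593
for a in np.arange(.07,1.6,.0625*2):
    x=-r*np.cos(b+a)+r*np.cos(b+a0); z=r*np.sin(b+a)-r*np.sin(b+a0)
    print(round(a,3),np.round(100*np.array([x*.072,x*.997,z]),1))
E
```

```text
time: 4.65
eef_pos: [0.4872, 0.079, 0.1516]
orientation: [-1.579, 0.003, 3.066]
ft_force: [10.3, 18.3, -15.3]
grip_width: 0.0089
0.07 [0. 0. 0.]
0.195 [0.1 1.7 1.9]
0.32 [0.3 3.6 3.6]
0.445 [0.4 5.7 5. ]
0.57 [0.6 8.  6.2]
0.695 [ 0.7 10.3  7. ]
0.82 [ 0.9 12.8  7.6]
0.945 [ 1.1 15.4  7.8]
1.07 [ 1.3 17.9  7.8]
1.195 [ 1.5 20.4  7.4]
1.32 [ 1.6 22.8  6.7]
1.445 [ 1.8 25.2  5.7]
1.57 [ 2.  27.4  4.4]
```

Gripped. Now I'll swing it up in two halves.

```bash
python3 -m inch '[{"x":0,"y":0.8,"z":1,"wx":0,"wy":0,"wz":0,"jaw":-1},{"x":0.1,"y":1.7,"z":1.9,"wx":0,"wy":0,"wz":0,"jaw":-1},{"x":0.2,"y":2.6,"z":2.8,"wx":0,"wy":0,"wz":0,"jaw":-1},{"x":0.3,"y":3.6,"z":3.6,"wx":0,"wy":0,"wz":0,"jaw":-1},{"x":0.4,"y":4.6,"z":4.3,"wx":0,"wy":0,"wz":0,"jaw":-1},{"x":0.4,"y":5.7,"z":5,"wx":0,"wy":0,"wz":0,"jaw":-1},{"x":0.5,"y":6.8,"z":5.6,"wx":0,"wy":0,"wz":0,"jaw":-1},{"x":0.6,"y":8,"z":6.2,"wx":0,"wy":0,"wz":0,"jaw":-1}]'
```

```text
time: 5.45
eef_pos: [0.4936, 0.1581, 0.2152]
orientation: [-1.577, 0.004, 3.064]
ft_force: [-2.1, -5.9, 5.6]
grip_width: 0.0092
```

```bash
python3 -m inch '[{"x":0.1,"y":1.2,"z":0.4,"wx":0,"wy":0,"wz":0,"jaw":-1},{"x":0.1,"y":2.3,"z":0.8,"wx":0,"wy":0,"wz":0,"jaw":-1},{"x":0.3,"y":4.8,"z":1.4,"wx":0,"wy":0,"wz":0,"jaw":-1},{"x":0.5,"y":7.4,"z":1.6,"wx":0,"wy":0,"wz":0,"jaw":-1},{"x":0.7,"y":9.9,"z":1.6,"wx":0,"wy":0,"wz":0,"jaw":-1},{"x":0.9,"y":12.4,"z":1.2,"wx":0,"wy":0,"wz":0,"jaw":-1},{"x":1,"y":14.8,"z":0.5,"wx":0,"wy":0,"wz":0,"jaw":-1},{"x":1.1,"y":16,"z":0.1,"wx":0,"wy":0,"wz":0,"jaw":-1},{"x":1.2,"y":17.2,"z":-0.5,"wx":0,"wy":0,"wz":0,"jaw":-1},{"x":1.3,"y":18.3,"z":-1.1,"wx":0,"wy":0,"wz":0,"jaw":-1},{"x":1.4,"y":19.4,"z":-1.8,"wx":0,"wy":0,"wz":0,"jaw":-1},{"x":1.4,"y":19.4,"z":-1.8,"wx":0,"wy":0,"wz":0,"jaw":-1}]'
```

```text
time: 6.65
eef_pos: [0.5082, 0.3545, 0.1971]
orientation: [-1.58, 0.006, 3.065]
ft_force: [6.7, 3.5, 1.9]
grip_width: 0.0089
```

The guard is upright: the handle is at (0.508, 0.354, 0.216). I'll release it, lift, and travel to the jar while turning the tool.

```bash
python3 -m inch '[{"x":0,"y":0,"z":0,"wx":0,"wy":0,"wz":0,"jaw":-0.1},{"x":0,"y":0,"z":0,"wx":0,"wy":0,"wz":0,"jaw":-0.1},{"x":0,"y":0,"z":0,"wx":0,"wy":0,"wz":0,"jaw":-0.1},{"x":0,"y":0,"z":3,"wx":0,"wy":0,"wz":0,"jaw":-0.1},{"x":0,"y":0,"z":7,"wx":0,"wy":0,"wz":0,"jaw":-0.1},{"x":0,"y":0,"z":11,"wx":0,"wy":0,"wz":0,"jaw":-0.1},{"x":0,"y":-4,"z":14,"wx":0,"wy":0,"wz":0.12,"jaw":0.4},{"x":0,"y":-8,"z":14,"wx":0,"wy":0,"wz":0.24,"jaw":0.4},{"x":0,"y":-12,"z":14,"wx":0,"wy":0,"wz":0.36,"jaw":0.4},{"x":0,"y":-16,"z":14,"wx":0,"wy":0,"wz":0.48,"jaw":0.4},{"x":0,"y":-20,"z":14,"wx":0,"wy":0,"wz":0.6,"jaw":0.4},{"x":0,"y":-20,"z":14,"wx":0,"wy":0,"wz":0.6,"jaw":0.4}]'
python3 - <<'E'
from h import *
p,p2,s=wrist(); print(s["joint_pos"]); cv2.imwrite("pics/w3.png",p["frame"])
for n in ["guard_handle","holder"]:
    for r in robot.mark_of(n,p)[:3]: print(n,r["p"],np.array(r["point"]),proj(r["point"],p2))
t,_=look("top"); cv2.imwrite("pics/t3.png",t["frame"])
for n in ["guard_handle","holder"]:
    for r in robot.mark_of(n,t)[:3]: print(n,r["p"],np.array(r["point"]))
E
```

```text
time: 7.85
eef_pos: [0.5091, 0.1481, 0.3369]
orientation: [-1.577, 0.004, -2.621]
ft_force: [1.0, -0.3, 0.9]
grip_width: 0.0604
[ 0.3397  0.1501 -0.7853  1.4858  0.0991  1.5454 -1.4919]
guard_handle 0.86 [0.5088 0.3534 0.2149] [95, 116]
holder 0.96 [0.4915 0.1592 0.0466] [309, 218]
holder 0.79 [0.4905 0.1609 0.0497]
```

```bash
python3 -m inch '[{"x":0,"y":-3.8,"z":0,"wx":0,"wy":0,"wz":0.13,"jaw":0.4},{"x":-0.5,"y":-7.6,"z":0,"wx":0,"wy":0,"wz":0.26,"jaw":0.4},{"x":-1,"y":-11.4,"z":0,"wx":0,"wy":0,"wz":0.39,"jaw":0.4},{"x":-1.5,"y":-15.2,"z":-0.5,"wx":0,"wy":0,"wz":0.52,"jaw":0.4},{"x":-2,"y":-19,"z":-1,"wx":0,"wy":0,"wz":0.65,"jaw":0.4},{"x":-2.5,"y":-22.8,"z":-1.5,"wx":0,"wy":0,"wz":0.78,"jaw":0.4},{"x":-3,"y":-26.6,"z":-2,"wx":0,"wy":0,"wz":0.91,"jaw":0.4},{"x":-3.5,"y":-30.4,"z":-3,"wx":0,"wy":0,"wz":1.04,"jaw":0.4},{"x":-4,"y":-34.2,"z":-4,"wx":0,"wy":0,"wz":1.17,"jaw":0.4},{"x":-4.5,"y":-38,"z":-5,"wx":0,"wy":0,"wz":1.3,"jaw":0.4},{"x":-5,"y":-42,"z":-6,"wx":0,"wy":0,"wz":1.43,"jaw":0.4},{"x":-5.5,"y":-45.2,"z":-7,"wx":0,"wy":0,"wz":1.57,"jaw":0.4}]'
python3 -m inch '[{"x":0,"y":0,"z":0,"wx":0,"wy":0,"wz":0,"jaw":0.4},{"x":0,"y":0,"z":0,"wx":0,"wy":0,"wz":0,"jaw":0.4}]'
python3 - <<'E'
from h import *
p,p2,s=wrist(); print(s["joint_pos"]); cv2.imwrite("pics/w4.png",p["frame"])
for f in ("mark_of","spot_in"):
    for r in getattr(robot,f)("jar_center",p)[:5]: print(f,r["p"],np.array(r["point"]),proj(r["point"],p2))
E
```

```text
time: 9.35
eef_pos: [0.4529, -0.2972, 0.2664]
orientation: [-1.58, 0.006, -1.041]
ft_force: [-0.3, -0.0, 0.2]
grip_width: 0.0613
time: 9.55
eef_pos: [0.4533, -0.2965, 0.2658]
orientation: [-1.58, 0.008, -1.042]
ft_force: [1.4, 2.2, 1.0]
grip_width: 0.0614
[ 0.9126  0.1695 -0.4731  1.5861  0.0813  1.4167  0.9609]
mark_of 0.94 [ 0.4702 -0.4229  0.0348] [284, 310]
mark_of 0.92 [ 0.3674 -0.2906  0.0369] [260, 177]
mark_of 0.89 [ 0.4539 -0.3031  0.0345] [320, 224]
spot_in 0.81 [ 0.4646 -0.4034  0.0515] [286, 302]
spot_in 0.78 [ 0.4515 -0.2995  0.0719] [320, 227]
spot_in 0.73 [ 0.3697 -0.2914  0.0725] [255, 181]
spot_in 0.62 [ 0.4182 -0.223   0.0729] [329, 146]
```

View pics/w4.png

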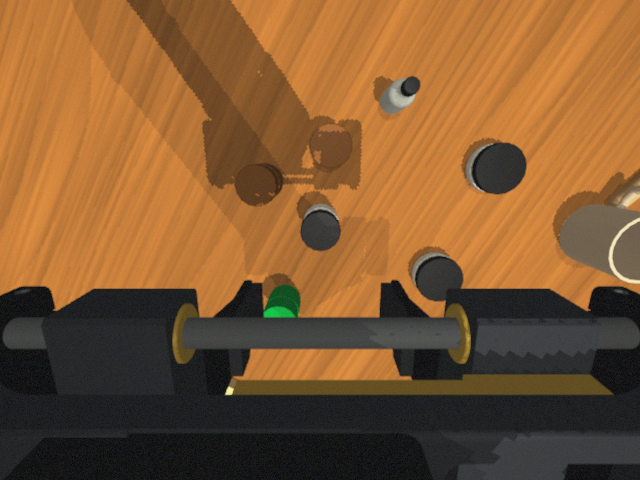

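The target, cream with a black lid, is at (320,228). The browns at (258,183) and (330,146) and the green at (283,303) are clear of the jaw line. I'll descend and grip.

```bash
python3 -m inch '[{"x":0,"y":-0.5,"z":-3,"wx":0,"wy":0,"wz":0,"jaw":0.4},{"x":0,"y":-0.5,"z":-7,"wx":0,"wy":0,"wz":0,"jaw":0.4},{"x":0,"y":-0.5,"z":-11,"wx":0,"wy":0,"wz":0,"jaw":0.4},{"x":0,"y":-0.5,"z":-14,"wx":0,"wy":0,"wz":0,"jaw":0.4},{"x":0,"y":-0.5,"z":-17,"wx":0,"wy":0,"wz":0,"jaw":0.4},{"x":0,"y":-0.5,"z":-19,"wx":0,"wy":0,"wz":0,"jaw":0.4},{"x":0,"y":-0.5,"z":-21,"wx":0,"wy":0,"wz":0,"jaw":0.4},{"x":0,"y":-0.5,"z":-22.5,"wx":0,"wy":0,"wz":0,"jaw":0.4},{"x":0,"y":-0.5,"z":-24,"wx":0,"wy":0,"wz":0,"jaw":0.4},{"x":0,"y":-0.5,"z":-24,"wx":0,"wy":0,"wz":0,"jaw":0.4}]'
python3 -m inch '[{"x":0,"y":0,"z":0,"wx":0,"wy":0,"wz":0,"jaw":-1},{"x":0,"y":0,"z":0,"wx":0,"wy":0,"wz":0,"jaw":-1},{"x":0,"y":0,"z":0,"wx":0,"wy":0,"wz":0,"jaw":-1},{"x":0,"y":0,"z":0,"wx":0,"wy":0,"wz":0,"jaw":-1},{"x":0,"y":0,"z":0,"wx":0,"wy":0,"wz":0,"jaw":-1}]' 15
```

```text
time: 10.7
eef_pos: [0.4533, -0.2995, 0.0253]
orientation: [-1.581, 0.008, -1.039]
ft_force: [-0.1, 0.8, -0.8]
grip_width: 0.061
time: 11.2
eef_pos: [0.4537, -0.2999, 0.0261]
orientation: [-1.58, 0.007, -1.039]
ft_force: [-1.4, -0.7, 7.1]
grip_width: 0.044
```

```bash
python3 -m inch '[{"x":0,"y":0,"z":2,"wx":0,"wy":0,"wz":0,"jaw":-1},{"x":0,"y":0,"z":5,"wx":0,"wy":0,"wz":0,"jaw":-1},{"x":0,"y":0,"z":9,"wx":0,"wy":0,"wz":0,"jaw":-1},{"x":0,"y":0,"z":13,"wx":0,"wy":0,"wz":0,"jaw":-1},{"x":0,"y":1,"z":17,"wx":0,"wy":0,"wz":-0.05,"jaw":-1},{"x":0.5,"y":4,"z":19,"wx":0,"wy":0,"wz":-0.1,"jaw":-1},{"x":0.8,"y":8,"z":19,"wx":0,"wy":0,"wz":-0.15,"jaw":-1},{"x":1.2,"y":12,"z":19,"wx":0,"wy":0,"wz":-0.2,"jaw":-1},{"x":1.6,"y":16,"z":19,"wx":0,"wy":0,"wz":-0.25,"jaw":-1},{"x":2,"y":20,"z":19,"wx":0,"wy":0,"wz":-0.3,"jaw":-1},{"x":2.4,"y":24,"z":19,"wx":0,"wy":0,"wz":-0.36,"jaw":-1},{"x":2.6,"y":28,"z":19,"wx":0,"wy":0,"wz":-0.42,"jaw":-1}]'
python3 -m inch '[{"x":0.2,"y":4,"z":0,"wx":0,"wy":0,"wz":-0.06,"jaw":-1},{"x":0.5,"y":8,"z":0,"wx":0,"wy":0,"wz":-0.12,"jaw":-1},{"x":0.9,"y":12,"z":0,"wx":0,"wy":0,"wz":-0.18,"jaw":-1},{"x":1.2,"y":15,"z":0,"wx":0,"wy":0,"wz":-0.18,"jaw":-1},{"x":1.2,"y":17,"z":0,"wx":0,"wy":0,"wz":-0.18,"jaw":-1},{"x":1.2,"y":18,"z":0,"wx":0,"wy":0,"wz":-0.18,"jaw":-1},{"x":1.2,"y":18,"z":0,"wx":0,"wy":0,"wz":-0.18,"jaw":-1},{"x":1.2,"y":18,"z":0,"wx":0,"wy":0,"wz":-0.18,"jaw":-1}]'
python3 - <<'E'
from h import *
p,p2,s=wrist(); print(s["joint_pos"],s["grip_width"],s["eef_pos"]); cv2.imwrite("pics/w5.png",p["frame"])
q,_=look("scene"); t,_=look("top"); cv2.imwrite("pics/s5.png",q["frame"])
for nm,pp in (("w",p),("s",q),("t",t)):
  for n in ("holder","jar_center"):
    for r in robot.mark_of(n,pp)[:5]: print(nm,n,round(r["p"],2),np.array(r["point"]))
E
```

```text
time: 12.4
eef_pos: [0.4795, -0.0182, 0.2161]
orientation: [-1.58, 0.007, -1.461]
ft_force: [1.3, -0.1, -1.4]
grip_width: 0.0436
time: 13.2
eef_pos: [0.4916, 0.1606, 0.2159]
orientation: [-1.581, 0.006, -1.642]
ft_force: [-1.3, -0.3, -1.9]
grip_width: 0.0438
[ 0.3469  0.184  -0.8212  1.7122  0.1285  1.3107 -0.5713] 0.04376002399679268 [0.4916 0.1606 0.2159]
w holder 0.57 [0.4898 0.1611 0.0482]
s holder 0.67 [0.4961 0.1597 0.0519]
s jar_center 0.97 [ 0.3723 -0.2973  0.038 ]
s jar_center 0.91 [ 0.4654 -0.4255  0.0385]
s jar_center 0.82 [ 0.4173 -0.2246  0.0371]
s jar_center 0.67 [0.4906 0.1528 0.2269]
t holder 0.93 [0.4922 0.1614 0.0518]
t jar_center 0.93 [ 0.3694 -0.2972  0.0363]
t jar_center 0.67 [0.4927 0.1575 0.2298]
t jar_center 0.57 [ 0.4674 -0.4241  0.0382]
t jar_center 0.55 [ 0.4202 -0.226   0.0359]
```

View pics/w5.png

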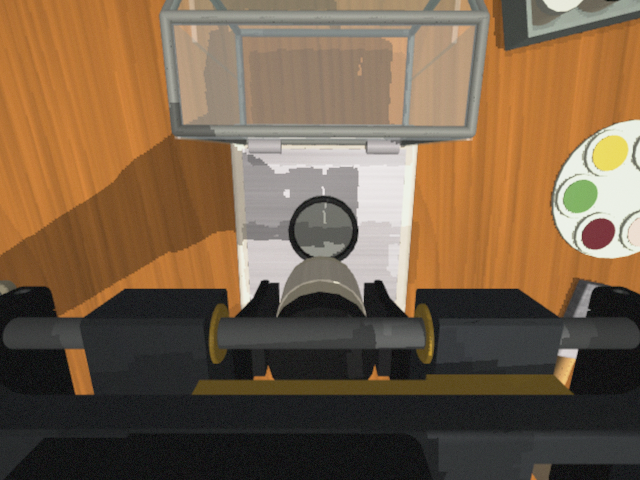

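The ring is unobstructed, centred at (323,230), and the guard stands upright behind it. One quick ray check, then down.

```bash
python3 - <<'E'
from h import *
p,p2,s=wrist(); print(ray(323,230,p2,.062),s["eef_pos"],s["orientation"])
E
python3 -m inch '[{"x":0.05,"y":0.1,"z":-3,"wx":0,"wy":0,"wz":0,"jaw":-1},{"x":0.05,"y":0.1,"z":-6,"wx":0,"wy":0,"wz":0,"jaw":-1},{"x":0.05,"y":0.1,"z":-9,"wx":0,"wy":0,"wz":0,"jaw":-1},{"x":0.05,"y":0.1,"z":-11,"wx":0,"wy":0,"wz":0,"jaw":-1},{"x":0.05,"y":0.1,"z":-11.5,"wx":0,"wy":0,"wz":0,"jaw":-1},{"x":0.05,"y":0.1,"z":-11.5,"wx":0,"wy":0,"wz":0,"jaw":-1}]'
python3 - <<'E'
from h import *
q,_=look("scene"); t,_=look("top"); cv2.imwrite("pics/s6.png",np.hstack([cv2.resize(q["frame"][140:290,330:530],(400,300)),cv2.resize(t["frame"][160:310,130:330],(400,300))]))
for nm,pp in (("s",q),("t",t)):
  for n in ("holder","jar_center"):
    for r in robot.mark_of(n,pp)[:5]:
      if r["point"][1]>0: print(nm,n,round(r["p"],2),np.array(r["point"]))
E
```

```text
[0.4926 0.1648 0.062 ] [0.4915 0.1615 0.2161] [-1.5802  0.0066 -1.6419]
time: 14.3
eef_pos: [0.4918, 0.1627, 0.101]
orientation: [-1.581, 0.007, -1.642]
ft_force: [0.1, -0.0, -1.3]
grip_width: 0.0438
s holder 0.96 [0.4914 0.1596 0.051 ]
s jar_center 0.92 [0.4911 0.1569 0.11  ]
t holder 0.9 [0.4932 0.1601 0.0526]
t jar_center 0.65 [0.4948 0.1586 0.1148]
```

View pics/s6.png

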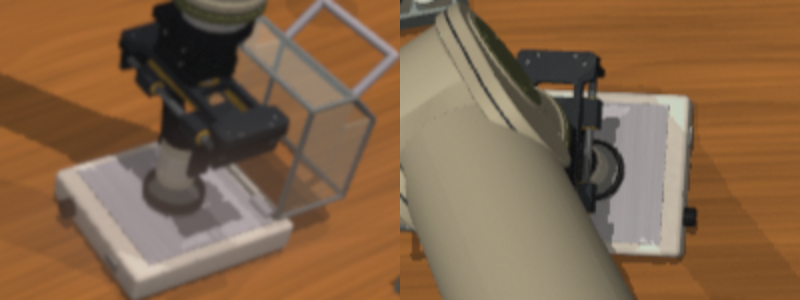

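The jar sits directly over the ring, about 2 mm low in y. I'll lower it to the floor.

```bash
python3 -m inch '[{"x":0,"y":0.2,"z":-0.8,"wx":0,"wy":0,"wz":0,"jaw":-1},{"x":0,"y":0.2,"z":-1.6,"wx":0,"wy":0,"wz":0,"jaw":-1},{"x":0,"y":0.2,"z":-2.1,"wx":0,"wy":0,"wz":0,"jaw":-1},{"x":0,"y":0.2,"z":-2.4,"wx":0,"wy":0,"wz":0,"jaw":-1},{"x":0,"y":0.2,"z":-2.4,"wx":0,"wy":0,"wz":0,"jaw":-1}]'
```

```text
time: 15.1
eef_pos: [0.4922, 0.1647, 0.0773]
orientation: [-1.58, 0.007, -1.642]
ft_force: [-0.7, -0.1, -1.6]
grip_width: 0.0438
```

```bash
python3 -m inch '[{"x":0,"y":0,"z":-0.15,"wx":0,"wy":0,"wz":0,"jaw":-1},{"x":0,"y":0,"z":-0.3,"wx":0,"wy":0,"wz":0,"jaw":-1},{"x":0,"y":0,"z":-0.3,"wx":0,"wy":0,"wz":0,"jaw":-1}]'
```

```text
time: 15.4
eef_pos: [0.4924, 0.165, 0.0758]
orientation: [-1.579, 0.006, -1.642]
ft_force: [-6.7, -1.5, 14.0]
grip_width: 0.044
```

It touches the floor at the expected height (14 N). Release and lift.

```bash
python3 -m inch '[{"x":0,"y":0,"z":0.1,"wx":0,"wy":0,"wz":0,"jaw":0.5},{"x":0,"y":0,"z":0.1,"wx":0,"wy":0,"wz":0,"jaw":0.5},{"x":0,"y":0,"z":0.1,"wx":0,"wy":0,"wz":0,"jaw":0.5},{"x":0,"y":0,"z":0.1,"wx":0,"wy":0,"wz":0,"jaw":0.5},{"x":0,"y":0,"z":2,"wx":0,"wy":0,"wz":0,"jaw":0.5},{"x":0,"y":0,"z":5,"wx":0,"wy":0,"wz":0,"jaw":0.5},{"x":0,"y":0,"z":9,"wx":0,"wy":0,"wz":0,"jaw":0.5},{"x":0,"y":0,"z":13,"wx":0,"wy":0,"wz":0,"jaw":0.5},{"x":0,"y":0,"z":17,"wx":0,"wy":0,"wz":0,"jaw":0.5},{"x":0,"y":0,"z":21,"wx":0,"wy":0,"wz":0,"jaw":0.5},{"x":0,"y":0,"z":25,"wx":0,"wy":0,"wz":0,"jaw":0.5},{"x":0,"y":0,"z":25,"wx":0,"wy":0,"wz":0,"jaw":0.5}]'
python3 - <<'E'
from h import *
p,p2,s=wrist(); q,_=look("scene"); t,_=look("top")
cv2.imwrite("pics/s7.png",np.hstack([cv2.resize(q["frame"][140:290,330:530],(400,300)),cv2.resize(p["frame"],(400,300))]))
for nm,pp in (("w",p),("s",q),("t",t)):
  for n in ("holder","jar_center","guard_handle"):
    for r in robot.mark_of(n,pp)[:5]:
      if r["point"][1]>0: print(nm,n,round(r["p"],2),np.array(r["point"]))
E
```

```text
time: 16.6
eef_pos: [0.494, 0.1661, 0.3308]
orientation: [-1.572, 0.009, -1.641]
ft_force: [0.2, 0.7, -1.8]
grip_width: 0.0654
w holder 0.57 [0.4921 0.1622 0.0473]
w jar_center 0.93 [0.4915 0.1607 0.0855]
w jar_center 0.33 [0.4934 0.1608 0.0483]
s holder 0.93 [0.4923 0.1615 0.0504]
s jar_center 0.61 [0.4928 0.1591 0.0863]
s guard_handle 0.71 [0.509  0.3514 0.217 ]
t holder 0.66 [0.4895 0.1591 0.0536]
t jar_center 0.72 [0.4955 0.1575 0.0882]
```

View pics/s7.png

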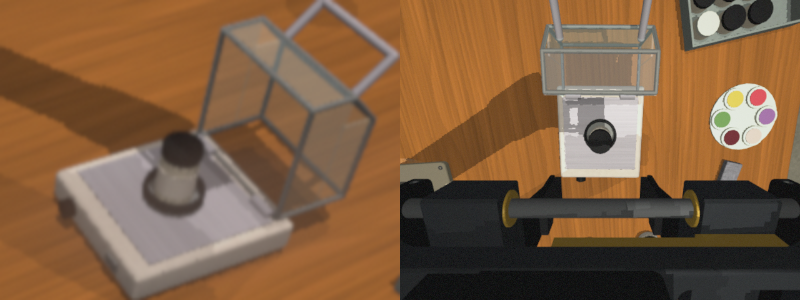

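The jar stands in the holder, let go, with its centre at z≈0.086. Back to the handle.

```bash
python3 -m inch '[{"x":0,"y":1.5,"z":0.5,"wx":0,"wy":0,"wz":-0.14,"jaw":-0.1},{"x":0.2,"y":3,"z":1,"wx":0,"wy":0,"wz":-0.28,"jaw":-0.1},{"x":0.4,"y":5,"z":1,"wx":0,"wy":0,"wz":-0.42,"jaw":-0.1},{"x":0.5,"y":7,"z":1,"wx":0,"wy":0,"wz":-0.56,"jaw":-0.1},{"x":0.7,"y":9,"z":1,"wx":0,"wy":0,"wz":-0.7,"jaw":-0.1},{"x":0.8,"y":11,"z":1,"wx":0,"wy":0,"wz":-0.84,"jaw":-0.1},{"x":1,"y":13,"z":1,"wx":0,"wy":0,"wz":-0.98,"jaw":-0.1},{"x":1.2,"y":15,"z":1,"wx":0,"wy":0,"wz":-1.12,"jaw":-0.1},{"x":1.3,"y":17,"z":1,"wx":0,"wy":0,"wz":-1.26,"jaw":-0.1},{"x":1.4,"y":18.7,"z":1,"wx":0,"wy":0,"wz":-1.4,"jaw":-0.1},{"x":1.5,"y":18.8,"z":1,"wx":0,"wy":0,"wz":-1.52,"jaw":-0.1},{"x":1.5,"y":18.8,"z":1,"wx":0,"wy":0,"wz":-1.57,"jaw":-0.1}]'
python3 -m inch '[{"x":0,"y":0,"z":0,"wx":0,"wy":0,"wz":0,"jaw":-0.1},{"x":0,"y":0,"z":0,"wx":0,"wy":0,"wz":0,"jaw":-0.1}]'
```

```text
time: 18.4
eef_pos: [0.507, 0.3539, 0.3351]
orientation: [-1.579, 0.006, 3.068]
ft_force: [-0.2, -0.7, -0.7]
grip_width: 0.0391
time: 18.6
eef_pos: [0.507, 0.3539, 0.3349]
orientation: [-1.579, 0.005, 3.07]
ft_force: [0.3, 0.0, -0.4]
grip_width: 0.0391
```

Straight down 13.8 cm, then grip.

```bash
python3 -m inch '[{"x":0,"y":0,"z":-3,"wx":0,"wy":0,"wz":0,"jaw":-0.1},{"x":0,"y":0,"z":-6,"wx":0,"wy":0,"wz":0,"jaw":-0.1},{"x":0,"y":0,"z":-9,"wx":0,"wy":0,"wz":0,"jaw":-0.1},{"x":0,"y":0,"z":-11.5,"wx":0,"wy":0,"wz":0,"jaw":-0.1},{"x":0,"y":0,"z":-13,"wx":0,"wy":0,"wz":0,"jaw":-0.1},{"x":0,"y":0,"z":-13.8,"wx":0,"wy":0,"wz":0,"jaw":-0.1},{"x":0,"y":0,"z":-13.8,"wx":0,"wy":0,"wz":0,"jaw":-0.1},{"x":0,"y":0,"z":-13.8,"wx":0,"wy":0,"wz":0,"jaw":-1},{"x":0,"y":0,"z":-13.8,"wx":0,"wy":0,"wz":0,"jaw":-1},{"x":0,"y":0,"z":-13.8,"wx":0,"wy":0,"wz":0,"jaw":-1},{"x":0,"y":0,"z":-13.8,"wx":0,"wy":0,"wz":0,"jaw":-1},{"x":0,"y":0,"z":-13.8,"wx":0,"wy":0,"wz":0,"jaw":-1}]' 20
python3 - <<'E'
from h import *
a0=1.57;r=.2039;b=.593
for a in np.arange(1.57,-.06,-.125):
    x=-r*np.cos(b+a)+r*np.cos(b+a0); z=r*np.sin(b+a)-r*np.sin(b+a0)
    print(round(a,3),np.round(100*np.array([x*.072,x*.997,z]),1))
E
```

```text
time: 19.8
eef_pos: [0.5071, 0.3544, 0.1974]
orientation: [-1.58, 0.006, 3.07]
ft_force: [0.2, 0.1, 1.8]
grip_width: 0.009
1.57 [0. 0. 0.]
1.445 [-0.2 -2.2  1.3]
1.32 [-0.3 -4.5  2.3]
1.195 [-0.5 -7.   3. ]
1.07 [-0.7 -9.5  3.4]
0.945 [ -0.9 -12.    3.5]
0.82 [ -1.1 -14.5   3.2]
0.695 [ -1.2 -17.    2.7]
0.57 [ -1.4 -19.4   1.8]
0.445 [ -1.6 -21.7   0.6]
0.32 [ -1.7 -23.8  -0.8]
0.195 [ -1.9 -25.7  -2.5]
0.07 [ -2.  -27.4  -4.4]
-0.055 [ -2.1 -28.8  -6.5]
```

```bash
python3 -m inch '[{"x":-0.1,"y":-1.1,"z":0.7,"wx":0,"wy":0,"wz":0,"jaw":-1},{"x":-0.2,"y":-2.2,"z":1.3,"wx":0,"wy":0,"wz":0,"jaw":-1},{"x":-0.3,"y":-4.5,"z":2.3,"wx":0,"wy":0,"wz":0,"jaw":-1},{"x":-0.5,"y":-7,"z":3,"wx":0,"wy":0,"wz":0,"jaw":-1},{"x":-0.7,"y":-9.5,"z":3.4,"wx":0,"wy":0,"wz":0,"jaw":-1},{"x":-0.9,"y":-12,"z":3.5,"wx":0,"wy":0,"wz":0,"jaw":-1},{"x":-1.1,"y":-14.5,"z":3.2,"wx":0,"wy":0,"wz":0,"jaw":-1},{"x":-1.2,"y":-17,"z":2.7,"wx":0,"wy":0,"wz":0,"jaw":-1},{"x":-1.4,"y":-19.4,"z":1.8,"wx":0,"wy":0,"wz":0,"jaw":-1},{"x":-1.4,"y":-19.4,"z":1.8,"wx":0,"wy":0,"wz":0,"jaw":-1}]'
```

```text
time: 20.8
eef_pos: [0.4918, 0.156, 0.2146]
orientation: [-1.577, 0.003, 3.066]
ft_force: [-5.4, -3.8, 5.2]
grip_width: 0.0094
```

```bash
python3 -m inch '[{"x":-0.1,"y":-1.2,"z":-0.6,"wx":0,"wy":0,"wz":0,"jaw":-1},{"x":-0.2,"y":-2.3,"z":-1.2,"wx":0,"wy":0,"wz":0,"jaw":-1},{"x":-0.3,"y":-4.4,"z":-2.6,"wx":0,"wy":0,"wz":0,"jaw":-1},{"x":-0.4,"y":-5.4,"z":-3.4,"wx":0,"wy":0,"wz":0,"jaw":-1},{"x":-0.5,"y":-6.3,"z":-4.3,"wx":0,"wy":0,"wz":0,"jaw":-1},{"x":-0.5,"y":-7.2,"z":-5.2,"wx":0,"wy":0,"wz":0,"jaw":-1},{"x":-0.6,"y":-8,"z":-6.2,"wx":0,"wy":0,"wz":0,"jaw":-1},{"x":-0.6,"y":-8.4,"z":-6.8,"wx":0,"wy":0,"wz":0,"jaw":-1},{"x":-0.6,"y":-8.7,"z":-7.2,"wx":0,"wy":0,"wz":0,"jaw":-1},{"x":-0.6,"y":-8.7,"z":-7.2,"wx":0,"wy":0,"wz":0,"jaw":-1}]'
```

```text
time: 21.8
eef_pos: [0.4862, 0.0724, 0.1443]
orientation: [-1.581, 0.005, 3.068]
ft_force: [-4.8, 13.8, 13.0]
grip_width: 0.0088
```

```bash
python3 -m inch '[{"x":0,"y":-0.2,"z":-0.2,"wx":0,"wy":0,"wz":0,"jaw":-1},{"x":0,"y":-0.3,"z":-0.4,"wx":0,"wy":0,"wz":0,"jaw":-1},{"x":0,"y":-0.3,"z":-0.4,"wx":0,"wy":0,"wz":0,"jaw":-1}]'
```

```text
time: 22.1
eef_pos: [0.4871, 0.0724, 0.1431]
orientation: [-1.585, 0.008, 3.071]
ft_force: [-6.7, 10.4, 23.4]
grip_width: 0.0091
```

It's against its stop: the force rises without motion. I'll release, lift and check.

```bash
python3 -m inch '[{"x":0,"y":0,"z":0,"wx":0,"wy":0,"wz":0,"jaw":-0.1},{"x":0,"y":0,"z":0,"wx":0,"wy":0,"wz":0,"jaw":-0.1},{"x":0,"y":0,"z":0,"wx":0,"wy":0,"wz":0,"jaw":-0.1},{"x":0,"y":0,"z":0,"wx":0,"wy":0,"wz":0,"jaw":-0.1},{"x":0,"y":0,"z":2,"wx":0,"wy":0,"wz":0,"jaw":-0.1},{"x":0,"y":0,"z":5,"wx":0,"wy":0,"wz":0,"jaw":-0.1},{"x":0,"y":0,"z":9,"wx":0,"wy":0,"wz":0,"jaw":-0.1},{"x":0,"y":0,"z":13,"wx":0,"wy":0,"wz":0,"jaw":-0.1},{"x":0,"y":0,"z":16,"wx":0,"wy":0,"wz":0,"jaw":-0.1},{"x":0,"y":0,"z":16,"wx":0,"wy":0,"wz":0,"jaw":-0.1}]'
python3 - <<'E'
from h import *
p,p2,s=wrist(); q,_=look("scene"); t,_=look("top")
cv2.imwrite("pics/s8.png",np.hstack([cv2.resize(q["frame"][140:290,330:530],(400,300)),cv2.resize(p["frame"],(400,300))]))
for nm,pp in (("w",p),("s",q),("t",t)):
  for n in ("holder","jar_center","guard_handle"):
    for r in robot.mark_of(n,pp)[:5]:
      if r["point"][1]>0: print(nm,n,round(r["p"],2),np.array(r["point"]))
E
```

```text
time: 23.1
eef_pos: [0.4886, 0.0725, 0.307]
orientation: [-1.585, 0.014, 3.07]
ft_force: [0.6, -0.1, -0.5]
grip_width: 0.039
w jar_center 0.19 [0.4879 0.0751 0.1609]
w guard_handle 0.74 [0.4845 0.0761 0.157 ]
s holder 0.75 [0.4939 0.1604 0.0524]
s guard_handle 0.8 [0.4902 0.0733 0.162 ]
t guard_handle 0.87 [0.4834 0.075  0.1607]
```

View pics/s8.png

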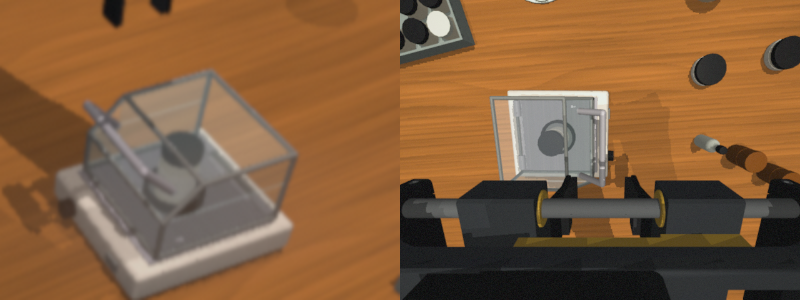

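The handle reads z≈0.160, which is the shut height. The jar stands upright under the guard, and the gripper is well clear.

```bash
python3 -c "
from plant import robot; print(robot.close_job())"
```

```text
the job is handed in; nothing more can be done
None
```

The job is done and handed in at about 23 s of the 72 s allowed. I swung the guard upright, stood the cream, black-lidded jar in the round holder and let go. I then swung the guard down onto its stop and lifted the gripper well clear.

**Last checks**
- **Guard:** the three cameras put the handle at z 0.157 to 0.162 m. The shut height is about 0.160 m. Pressing further only raised the force to 23 N without moving the guard.
- **Jar:** before shutting, its centre measured within about 6 mm of the holder's axis and about 36 mm above its floor. After shutting, I could check it only by eye: it looks upright through the guard. The networks gave no usable position for it behind the guard; one weak jar report (0.19) lay on the handle.

**Along the way**
- My first move was refused because its rows left out some keys. The arm did not move, and I resent it with every key.
- Estimates of the holder's position differed by up to about 9 mm (y 0.155 to 0.165 m), so I placed the jar using the later, unobstructed views. It went down to the holder's floor without catching.

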